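# Feed a seat rail under the stapling jig and bolt it in

## Task

Get the stapling jig ready with the right seat rail: draw the jig's red-knobbed bolt fully back towards the robot first, then take the one of the three wooden rails that fits the jig's channel snugly (not the narrow one, not the one too wide to enter) and lay it flat and lengthwise in the open feed end. Push it along the channel, under the red overhanging lips, until its front end is fully home against the steel stop, then slide the bolt fully shut behind it. Leave the other rails and everything else on the bench where they are.

Things in the scene. Friction and masses are not known exactly. Their poses are not given: they have to be found in the camera images.
- jig: The stapling jig, fixed. Origin at table height; y axis = feed direction (open feed end to stop), x = across, away from the robot, z up. All 'jig' figures are in this frame, in mm. Plywood base x -65 to 60, y -175 to 200, top at z 12: the rail slides on it. A 140 mm rail that is home has its centre at y 80 and its tail at y 10, 6 clear of the shut bolt.
- jig_bed (a point): Middle of the open feed bed (jig x 0, y -100, z 12), jig axes: a rail laid here lies before the gap. Low aluminium keepers (z 12 to 20) stand at jig y -165 to -135, 74 apart; then no guides (finger gap) from y -135 to -61; then two wings (z 12 to 20) funnel from 74 apart at y -60 to a 49 gap at y -14.
- jig_mouth (a point): Centre of the 49 mm gap at the end of the wings, on the base's top (jig x 0, y -14, z 12), jig axes. The bolt crosses just after it, at jig y -10 to 4. Then comes the tunnel, y 12 to 150.
- jig_stop (a point): Centre of the steel stop's face at the base's top (jig x 0, y 150, z 12), jig axes; block top z 52. The tunnel before it, y 12 to 150: aluminium walls 52 apart, roofed by two red lips, underside z 47, top z 52, with a 24 wide slot open along the middle.
- jig_stapler (a point): Top of the blue stapler with a black cap over the far end of the jig (jig x 0, y 160, z 170), part of the jig. It fills jig x -20 to 55, y 127 to 203, from z 58 up; its post reaches down to the base at x 15 to 55, y 171 to 193.
- bolt (a joint): Slide bolt of the jig, m: 0 = fully shut (its tip reaches across the channel to jig x +5 mm and blocks it), 0.045 = fully drawn back towards the robot (jig -x), clear of the channel. Starts between 0 and 0.012, still blocking. Slides with about 1.5 N of friction and stays where it is left.
- bolt_knob (a point): Centre of the top of the bolt's red upright round knob: 16 mm in diameter, 52 mm tall above the bar, top at z 90 mm. At jig x -65 mm, y -3 mm when the bolt is shut and 45 mm nearer the robot (jig x -110 mm) when drawn. The steel bar under it is 14 mm wide, z 24 to 38 mm, and ends 13 mm on the robot's side of the knob's axis.
- rail_narrow: The narrow one of three look-alike pale wooden seat rails: 34 mm wide (its x axis), 140 mm long (its y axis), 30 mm thick (z), with two dark dots on top near its ends. Origin: centre of its underside. The three start flat on the table in a row between robot and jig, roughly along the robot's y; their order varies.
- rail_mid: The right one, which fits the channel: the middle-width one of three look-alike pale wooden seat rails: 46 mm wide (its x axis), 140 mm long (its y axis), 30 mm thick (z), with two dark dots on top near its ends. Origin: centre of its underside. The three start flat on the table in a row between robot and jig, roughly along the robot's y; their order varies. Mass about 0.1 to 0.2 kg.
- rail_wide: The wide one of three look-alike pale wooden seat rails: 60 mm wide (its x axis), 140 mm long (its y axis), 30 mm thick (z), with two dark dots on top near its ends. Origin: centre of its underside. The three start flat on the table in a row between robot and jig, roughly along the robot's y; their order varies.
- can_purple: Purple spray can, 54 mm across, 190 mm tall, standing to the left. Origin under its centre. Leave alone.
- can_blue: Blue spray can, 54 mm across, 190 mm tall, standing to the left. Origin under its centre. Leave alone.
- hammer: Hammer, 260 mm long, lying to the right, along its own x axis, handle towards the robot. Leave alone.
- tape: Yellow tape core ring, 100 mm across, 25 mm high, lying to the right. Leave alone.
- staples: Cardboard box, 75 x 120 x 50 mm, to the left. Leave alone.
- screwdriver: Orange screwdriver, 200 mm long, lying beyond the jig. Leave alone.
Not all that is in view belongs to the job. What is shaped like the rail_mid but green or turquoise is not meant.

How it is judged (in metres and radians):
On the way, in this order (a step that is already met when the one before it is completed fails the run):
1. the bolt is drawn back (at least 36 of its 45 mm) (value of joint bolt above 0.036 m), for 0.2 s.
2. the right rail lies flat in the jig's channel, lengthwise (x of rail_mid in the frame of jig between -0.016 and 0.016 m and y of rail_mid in the frame of jig between -0.14 and 0.07 m and z of rail_mid in the frame of jig between 0.008 and 0.0165 m and angle between rail_mid's own z axis and vertical below 0.06 rad and angle between the y axis of rail_mid and the y axis of jig, either way round below 0.2 rad), for 0.2 s.
3. the rail is pushed under the lips and home against the stop (within 5 mm) (x of rail_mid in the frame of jig between -0.006 and 0.006 m and y of rail_mid in the frame of jig between 0.075 and 0.084 m and z of rail_mid in the frame of jig between 0.008 and 0.0165 m and angle between rail_mid's own z axis and vertical below 0.06 rad and angle between the y axis of rail_mid and the y axis of jig, either way round below 0.06 rad), for 0.2 s.
4. the bolt is shut behind it (within 6 mm) (all of step 3 and value of joint bolt below 0.006 m), for 0.2 s.
At the end, for the whole second after the job is handed in: The middle-width rail lies flat and at rest in the jig's tunnel under the lips, its front end within 5 mm of the stop, and the bolt is shut behind it to within 6 mm (all of step 4 and linear speed of rail_mid below 0.01 m/s); the robot touches nothing.
It fails at once if a rail of the wrong size shifted by more than 30 mm (distance of any of rail_narrow, rail_wide from where it was at the start of the episode above 0.03 m).
It fails at once if a spray can, the hammer, tape ring, cardboard box or screwdriver shifted by more than 50 mm (distance of any of hammer, tape, staples, screwdriver, can_purple, can_blue from where it was at the start of the episode above 0.05 m).
It fails at once if a spray can tipped over (angle between any of can_purple, can_blue's own z axis and vertical above 0.5 rad).
It also fails if it takes over 72 s, if anything falls off the work surface, if the arm or the gripper's body presses on something with over 40 N, if the wrist force passes 120 N, or if a joint passes its speed limit or range.

## Robot

A 7-joint arm with a two-finger parallel gripper is mounted at the origin on the work surface. World frame = base frame: x ahead of the robot, y to its left, z up, the work surface at z = 0. Lengths are in m, angles in degrees, forces in N, time in s.
With the tool pointing down it reaches from about 0.425 to 0.875 m from the base axis. Payload 4.7 kg.
Tool frame: the origin (TCP) lies midway between the tips of the shut fingers; the grasp point (between the pads) lies 19 mm behind it; z points along the fingers, x is the direction in which the jaws open and shut, and the axes are right-handed (so a half turn about z gives the same grasp; the last joint's range is limited). The gripper opens to 87 mm and grips with 3 to 60 N. Pads are 19 mm wide; open, the fingers measure 117 mm over their backs; the gripper's body (75 mm by 190 mm) begins 51 mm behind the grasp point.
Start: joints at [75.923, 18.392, -4.016, 83.108, 1.295, 78.541, -3.26], TCP at [0.167, -0.628, 0.223] pointing down, gripper open.
Joint ranges: [-163.93, 163.93], [-17.29, 119.83], [-79.2, 71.16], [3.27, 140.29], [-89.18, 269.18], [5.43, 117.66], [-154.24, 154.24]. Speed limits (degrees/s): [147.25, 147.25, 180, 180, 180, 180, 180].

## Interface

Orientations are given as [roll, pitch, yaw] about the fixed x, y, z axes, in that order (R = Rz(yaw) Ry(pitch) Rx(roll)).
In Python, from cell import env gives the robot as it stands.
- The arm moves only by the tool carry_out, never from a script. Its argument "plan" is a list of rows, each an object with "grip": the closure, from 0 (fully open) to 1 (shut); "dp": the shift along the tool's x, y, z in m, a list of three; "rotation": the turn, a rotation vector about the tool's x, y, z in degrees, a list of three. In form: [{"grip": grip, "dp": [dx, dy, dz], "rotation": [wx, wy, wz]}, ...]. A call has 1 to 8 rows; each row shifts and turns the pose as measured when the row begins, along the tool's axes as they then stand; what a row does not reach is not made up. A row lasts 1/12 s, in which the tool goes at most 41.7 mm and 7.16 degrees, less where a joint would pass 70% of its speed; a pose out of reach is approached as far as the arm can. A call is refused whole if a number of a shift passes 0.0417 or a number of a turn 7.16, either way. A call with a gripper value outside its range is refused whole. The fingers move at their own pace and stop on an object; "force" is the grip in N (left out, the last holds). Time passes only in rows, so rows that do not move let the fingers close. It gives the time, the measured TCP pose, the force and the opening at its end, in the units of the state.
- env.get_obs(): the state, without advancing time (a new reading comes with each control period).
- env.read_camera(name): name is "scene" or "top"; returns the picture (384x512x3 uint8, red, green, blue); there is no depth.
- env.camera_params(name): a dict with "fx", "fy", "cx", "cy" (pixels), "R" (3x3) and "t" (3): a world point X has camera coordinates R X + t. Camera axes: x right, y down, z forward; pixel columns grow to the right and rows downward; lengths in m; the calibration is good to about 2 mm. A picture is of the moment at which its call begins. camera_params takes no time and is no camera call.
- env.sign_off(): hands the job in, once; it reports no verdict.
The state is a dict: "time_s": time; "qpos": joint angles; "joint_velocities": joint speeds; "effort": joint torques, N m; "tool_pos": TCP position; "tool_rot": TCP orientation; "force": force on the tool from outside, world axes, zero at the start; "wrist_torque": the same for the moment, N m; "grip_width": finger opening in m.
Only numpy, scipy, OpenCV 4.12 (cv2) and the standard library are available. Lean on these libraries where they do the work, as an engineer would, in place of code of your own. Each camera call takes 0.05 s, during which the arm holds its last target. There are 200 camera calls.

## Working session

There is one attempt and no reset: what is moved stays moved. The work goes in short steps, Python scripts to look and compute and a tool call to move; the robot and the scene stay as the last step left them, time stands still between calls to the robot, and variables do not carry over. Pictures are saved under pics/ and viewed, about 8 in all and at most 12, crops included, and the job is handed in when it is done.

Besides the shell and the picture viewer there is one more tool, called after ">>>" as name(argument=value, ...) on one line, values as JSON. carry_out: Moves the arm, as the interface text tells. Its arguments: {"type":"object","properties":{"plan":{"type":"array","items":{"type":"object","properties":{"grip":{"type":"number"},"dp":{"type":"array","items":{"type":"number"}},"rotation":{"type":"array","items":{"type":"number"}}}}},"force":{"type":"number"}},"required":["plan"]}

```bash
ls; mkdir -p pics
python3 - <<'E'
from cell import env
import cv2,numpy as np
o=env.get_obs();print({k:np.round(v,3).tolist() for k,v in o.items()})
for n in("scene","top"):
    p=env.camera_params(n);print(n,{k:np.round(v,4).tolist() for k,v in p.items()})
    im=env.read_camera(n);cv2.imwrite(f"pics/{n}0.png",im[:,:,::-1])
a=cv2.imread("pics/top0.png");cv2.imwrite("pics/top0b.png",cv2.resize(a,(800,600),interpolation=cv2.INTER_CUBIC))
E
```

```text
pics
{'time_s': 0.0, 'qpos': [75.921, 18.438, -4.017, 83.175, 1.295, 78.541, -3.261], 'joint_velocities': [0.042, 0.07, 0.078, 0.029, -0.002, -0.017, 0.064], 'effort': [0.0, -49.129, -0.404, -31.252, -0.064, 0.044, 0.0], 'tool_pos': [0.167, -0.628, 0.221], 'tool_rot': [179.995, 0.11, -75.111], 'force': [-0.469, 0.217, 0.484], 'wrist_torque': [-0.042, 0.039, -0.007], 'grip_width': 0.087}
scene {'fx': 440.1962, 'fy': 440.1962, 'cx': 260.7944, 'cy': 193.1015, 'R': [[-0.8017, 0.5977, -0.0094], [0.5036, 0.6669, -0.5492], [-0.322, -0.445, -0.8356]], 't': [0.4498, -0.1659, 1.5271]}
top {'fx': 451.3641, 'fy': 451.3641, 'cx': 257.8653, 'cy': 190.2459, 'R': [[0.033, -0.9995, -0.0011], [-0.9779, -0.032, -0.2067], [0.2065, 0.0079, -0.9784]], 't': [-0.055, 0.5299, 1.4979]}
```

View pics/top0b.png

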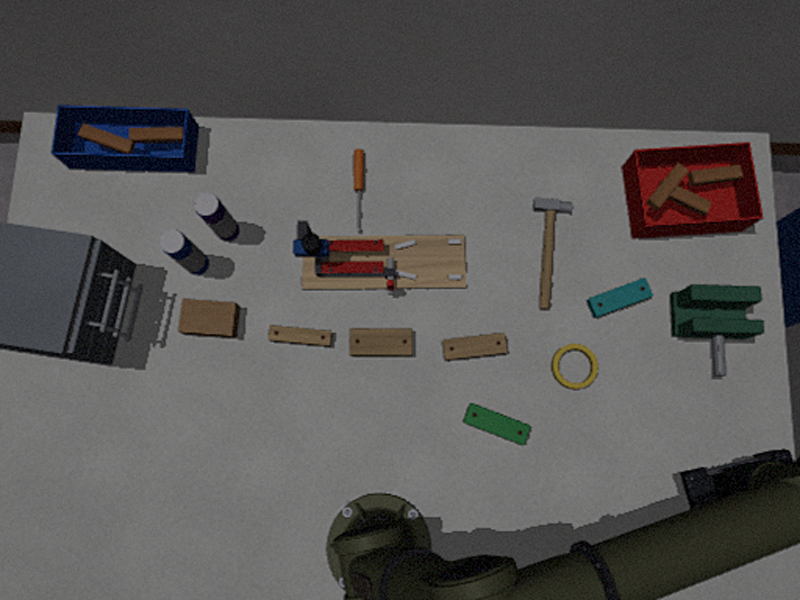

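View pics/scene0.png

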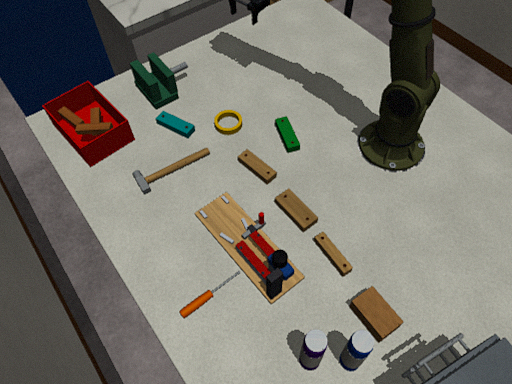

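The top view shows the rails at (300,336), (381,342) and (475,347) in the enlarged picture. The jig spans x 302–467, y 235–290, with its feed end to the right (world −y). The scene view agrees. The middle-width rail looks like the rightmost one, so next I'll measure.

```bash
cat > h.py <<'E'
from cell import env
import cv2,numpy as np
def grab(n,k=3):
    return np.mean([env.read_camera(n).astype(float) for _ in range(k)],0).astype(np.uint8)[:,:,::-1].copy()
def ray(n,uv,z):
    p=env.camera_params(n);R=np.array(p["R"]);t=np.array(p["t"])
    uv=np.atleast_2d(np.array(uv,float))
    d=np.c_[(uv[:,0]-p["cx"])/p["fx"],(uv[:,1]-p["cy"])/p["fy"],np.ones(len(uv))]@R
    c=-R.T@t
    return (c+d*((z-c[2])/d[:,2])[:,None])[:,:2]
def proj(n,X):
    p=env.camera_params(n);q=np.atleast_2d(X)@np.array(p["R"]).T+np.array(p["t"])
    return np.c_[p["fx"]*q[:,0]/q[:,2]+p["cx"],p["fy"]*q[:,1]/q[:,2]+p["cy"]]
def ortho(n,im,z,x0,x1,y0,y1,s=2000):
    # picture: right = -y, up = +x, s px per m
    w,h=int((y1-y0)*s),int((x1-x0)*s)
    P=np.array([[x1,y1,z],[x1,y0,z],[x0,y0,z],[x0,y1,z]])
    H=cv2.getPerspectiveTransform(proj(n,P).astype(np.float32),np.float32([[0,0],[w,0],[w,h],[0,h]]))
    return cv2.warpPerspective(im,H,(w,h),flags=cv2.INTER_CUBIC)
E
python3 - <<'E'
from h import *
for n in("top","scene"):
    im=grab(n);cv2.imwrite(f"pics/{n}1.png",im)
    hsv=cv2.cvtColor(im,cv2.COLOR_BGR2HSV)
    m=((hsv[...,0]>8)&(hsv[...,0]<26)&(hsv[...,1]>75)&(hsv[...,2]>45)).astype(np.uint8)
    cs,_=cv2.findContours(m,cv2.RETR_EXTERNAL,cv2.CHAIN_APPROX_NONE)
    for c in cs:
        if cv2.contourArea(c)<120: continue
        for z in(.03,.012):
            w=ray(n,c[:,0],z)*1000
            (a,b),(e,f),g=cv2.minAreaRect(w.astype(np.float32))
            if 300<a<800 and abs(b)<450: print(n,z,np.round([a,b,e,f,g],1),c[:,0].mean(0).round())
im=cv2.imread("pics/top1.png")
o=ortho("top",im,.03,.38,.72,-.28,.25,1500);cv2.imwrite("pics/o1.png",o);print(o.shape)
E
```

```text
top 0.03 [ 396.2 -418.    97.    97.1   45.3] [367. 234.]
top 0.012 [ 398.3 -422.2   98.1   98.3   45.3] [367. 234.]
top 0.03 [ 432.7 -198.3   44.1  139.7    8.5] [304. 221.]
top 0.012 [ 435.3 -200.1   44.6  141.3    8.5] [304. 221.]
top 0.03 [437.3   9.1  55.8 135.1   1.9] [244. 218.]
top 0.012 [440.    9.8  56.4 136.7   1.9] [244. 218.]
top 0.03 [444.  188.2 137.9  32.8  86.5] [192. 214.]
top 0.012 [446.7 190.9 139.5  33.2  86.5] [192. 214.]
top 0.03 [478.5 397.4 119.8  74.8  87.7] [132. 203.]
top 0.012 [481.6 402.6 121.1  75.6  87.7] [132. 203.]
top 0.03 [589.3  96.5  69.  188.    1.9] [218. 178.]
top 0.012 [593.7  98.2  69.8 190.2   1.9] [218. 178.]
top 0.03 [618.5  -8.3 120.6 331.1   1.9] [250. 163.]
top 0.012 [623.3  -7.8 122.  335.    1.9] [250. 163.]
top 0.03 [ 638.6 -360.7   23.   233.3   85.9] [350. 165.]
top 0.012 [ 643.6 -364.3   23.2  236.    85.9] [350. 165.]
scene 0.03 [469.5 393.5 125.1  81.2  87.6] [377. 313.]
scene 0.012 [462.3 391.5 127.   82.5  87.6] [377. 313.]
scene 0.03 [444.2 194.8 143.3  35.1  85.6] [334. 254.]
scene 0.012 [436.6 189.7 145.5  35.6  85.6] [334. 254.]
scene 0.03 [627.6  20.  123.5 370.3   2.3] [252. 253.]
scene 0.012 [622.8  12.2 125.4 376.1   2.3] [252. 253.]
scene 0.03 [436.9  14.6  60.6 146.4   1.6] [296. 209.]
scene 0.012 [429.2   6.7  61.5 148.7   1.6] [296. 209.]
scene 0.03 [ 431.5 -191.7   47.1  150.2    7.9] [258. 165.]
scene 0.012 [ 423.7 -202.8   47.8  152.6    7.9] [258. 165.]
scene 0.03 [ 640.6 -351.3   29.8  231.4   86.5] [177. 165.]
scene 0.012 [ 636.  -364.9   30.2  235.    86.5] [177. 165.]
scene 0.03 [ 403.1 -408.6  114.3   96.    54.7] [228. 122.]
scene 0.012 [ 394.8 -423.   116.    97.5   54.7] [228. 122.]
(509, 795, 3)
```

View pics/o1.png

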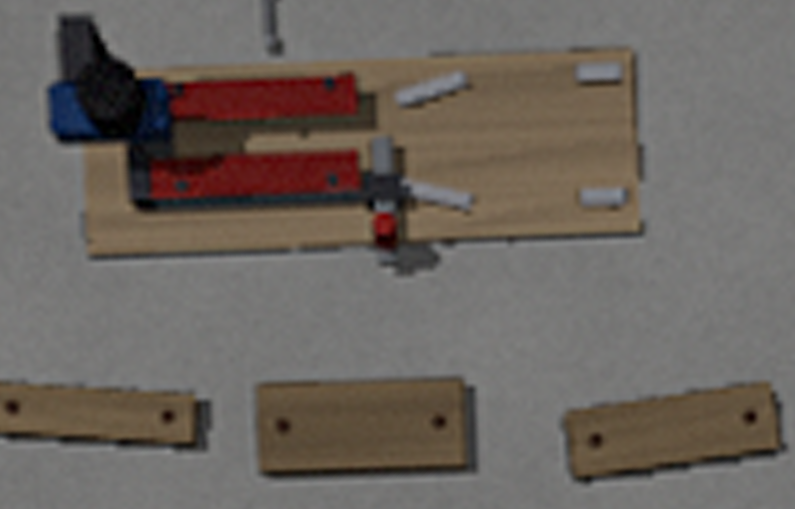

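The rectified view (1500 px/m) shows the mid rail at (675,430), about 45 mm wide and tilted about 8°. The wide rail (56 mm measured) is at (362,425) and the narrow one at far left. The knob is red at (385,222). Next I'll refine the jig's yaw and the knob position.

Run:
```python
from h import *
from itertools import product
Y=np.radians(2.2);O=np.array([.6256,0]);R=np.array([[np.cos(Y),-np.sin(Y)],[np.sin(Y),np.cos(Y)]])
def W(x,y,z): return np.r_[O+R@np.array([x,y])/1000,z/1000]
for n in("top","scene"):
    im=cv2.imread(f"pics/{n}1.png");h=cv2.cvtColor(im,cv2.COLOR_BGR2HSV)
    print(n,"pred knob axis px shut bottom/top",proj(n,[W(-65,-3,38),W(-65,-3,90),W(-77,-3,90)]).round(1).tolist())
    m=(((h[...,0]<6)|(h[...,0]>172))&(h[...,1]>130)&(h[...,2]>40)).astype(np.uint8)
    cs,_=cv2.findContours(m,cv2.RETR_EXTERNAL,cv2.CHAIN_APPROX_NONE)
    for c in cs:
        a=cv2.contourArea(c)
        if a<10: continue
        w=ray(n,c[:,0],.052)
        if .5<w[:,0].mean()<.75 and abs(w[:,1].mean())<.25:
            b=cv2.boundingRect(c);r=cv2.minAreaRect((w*1000).astype(np.float32))
            print(" red",b,np.round(np.r_[r[0],r[1],r[2]],1))
    # base long edges, z=.012
    m=((h[...,0]>8)&(h[...,0]<26)&(h[...,1]>75)&(h[...,2]>45)).astype(np.uint8)
    cs,_=cv2.findContours(m,cv2.RETR_EXTERNAL,cv2.CHAIN_APPROX_NONE)
    c=max(cs,key=lambda c:cv2.contourArea(c)*(abs(ray(n,c[:,0],.012).mean(0)-[.622,0]).sum()<.1))
    w=(ray(n,c[:,0],.012)-O)@R*1000
    for name,s,ax in(("near",(abs(w[:,0]+65)<6)&(abs(w[:,1])<165),0),("far",(abs(w[:,0]-60)<6)&(abs(w[:,1]+20)<140),0),("feed",(abs(w[:,1]+175)<7)&(abs(w[:,0])<50),1)):
        q=w[s]; 
        if len(q)>5:
            f=np.polyfit(q[:,1-ax],q[:,ax],1);print(" ",name,len(q),"slope deg",np.degrees(f[0]).round(2),"at0",f[1].round(1))
```

```text
top pred knob axis px shut bottom/top [[249.0, 182.8], [248.6, 179.3], [248.7, 182.8]]
 red (206, 167, 40, 8) [598.7  77.4  25.1 136.    1.9]
 red (210, 154, 36, 7) [647.6  72.8  21.8 122.9   1.9]
  near 44 slope deg -0.6 at0 -61.9
  far 81 slope deg -0.6 at0 56.9
  feed 28 slope deg -0.83 at0 -174.1
scene pred knob axis px shut bottom/top [[259.6, 223.8], [259.4, 215.0], [262.7, 212.7]]
 red (236, 241, 35, 39) [647.4  81.   26.4 134.2   2.6]
 red (249, 230, 26, 26) [598.3  53.4  26.3  88.1   1.5]
 red (259, 212, 5, 12) [549.2 -14.1  37.9  12.   53.1]
  near 46 slope deg 0.04 at0 -63.6
  far 66 slope deg -0.04 at0 59.0
  feed 26 slope deg 0.47 at0 -173.5
```

```bash
cat >> h.py <<'E'
from scipy.spatial.transform import Rotation as Ro
JO=np.array([.6257,0]);JY=2.4
def J(x,y):
    a=np.radians(JY);return JO+np.array([np.cos(a)*x-np.sin(a)*y,np.sin(a)*x+np.cos(a)*y])/1000
def go(p,yaw,step=.038,rot=7,n=None):
    "print tool-axis rows from the measured pose to p, tool down at yaw"
    o=env.get_obs();P=np.array(o["tool_pos"]);A=Ro.from_euler("xyz",o["tool_rot"],degrees=True)
    B=Ro.from_euler("xyz",[180,0,yaw],degrees=True);rv=(A.inv()*B).as_rotvec(degrees=True)
    d=np.array(p)-P
    n=n or int(max(np.ceil(np.linalg.norm(d)/step),np.ceil(abs(rv).max()/rot),1))
    print("t",round(o["time_s"],2),"pos",P.round(4),"rot",np.round(o["tool_rot"],2),"F",np.round(o["force"],1),"w",round(o["grip_width"],4))
    print("world d",d.round(4),"rotvec",rv.round(2),"rows",n)
    for i in range(n):
        print((A.inv().apply(d/n)).round(4).tolist(),(rv/n).round(2).tolist())
        A=A*Ro.from_rotvec(rv/n,degrees=True)
E
python3 -c "
from h import *
print(J(-71,-3));go([*J(-71,-3),.16],2.4)"
```

```text
[ 0.55488791 -0.00597054]
t 0.4 pos [ 0.1669 -0.6281  0.2224] rot [ 1.800e+02  1.000e-02 -7.511e+01] F [-0.4  0.6  0.1] w 0.087
world d [ 0.388   0.6222 -0.0624] rotvec [-1.000e-02  1.000e-02 -7.751e+01] rows 20
[-0.0251, -0.0267, 0.0031] [-0.0, 0.0, -3.88]
[-0.0232, -0.0284, 0.0031] [-0.0, 0.0, -3.88]
[-0.0212, -0.0299, 0.0031] [-0.0, 0.0, -3.88]
[-0.0192, -0.0312, 0.0031] [-0.0, 0.0, -3.88]
[-0.017, -0.0325, 0.0031] [-0.0, 0.0, -3.88]
[-0.0148, -0.0335, 0.0031] [-0.0, 0.0, -3.88]
[-0.0125, -0.0345, 0.0031] [-0.0, 0.0, -3.88]
[-0.0101, -0.0352, 0.0031] [-0.0, 0.0, -3.88]
[-0.0077, -0.0358, 0.0031] [-0.0, 0.0, -3.88]
[-0.0053, -0.0363, 0.0031] [-0.0, 0.0, -3.88]
[-0.0028, -0.0366, 0.0031] [-0.0, 0.0, -3.88]
[-0.0003, -0.0367, 0.0031] [-0.0, 0.0, -3.88]
[0.0021, -0.0366, 0.0031] [-0.0, 0.0, -3.88]
[0.0046, -0.0364, 0.0031] [-0.0, 0.0, -3.88]
[0.0071, -0.036, 0.0031] [-0.0, 0.0, -3.88]
[0.0095, -0.0354, 0.0031] [-0.0, 0.0, -3.88]
[0.0118, -0.0347, 0.0031] [-0.0, 0.0, -3.88]
[0.0142, -0.0338, 0.0031] [-0.0, 0.0, -3.88]
[0.0164, -0.0328, 0.0031] [-0.0, 0.0, -3.88]
[0.0186, -0.0316, 0.0031] [-0.0, 0.0, -3.88]
```

>>> carry_out(plan=[{"grip": 0,"dp": [-0.025,-0.027,0.003],"rotation": [0,0,-3.9]},{"grip": 0,"dp": [-0.023,-0.028,0.003],"rotation": [0,0,-3.9]},{"grip": 0,"dp": [-0.021,-0.03,0.003],"rotation": [0,0,-3.9]},{"grip": 0,"dp": [-0.019,-0.031,0.003],"rotation": [0,0,-3.9]},{"grip": 0,"dp": [-0.017,-0.0325,0.003],"rotation": [0,0,-3.9]},{"grip": 0,"dp": [-0.015,-0.0335,0.003],"rotation": [0,0,-3.9]},{"grip": 0,"dp": [-0.0125,-0.0345,0.003],"rotation": [0,0,-3.9]},{"grip": 0,"dp": [-0.01,-0.035,0.003],"rotation": [0,0,-3.9]}])

```text
time_s: 1.07
tool_pos: [0.3179, -0.378, 0.1953]
tool_rot: [179.6, -0.1, -43.6]
force: [0.4, 0.1, 0.9]
grip_width: 0.0871
```

```bash
python3 -c "
from h import *
go([*J(-71,-3),.16],2.4)"
```

```text
t 1.07 pos [ 0.3179 -0.378   0.1953] rot [ 1.7958e+02 -1.0000e-01 -4.3580e+01] F [0.4 0.1 0.9] w 0.0871
world d [ 0.237   0.3721 -0.0353] rotvec [  0.44   0.07 -45.98] rows 12
[-0.0071, -0.0361, 0.0027] [0.04, 0.01, -3.83]
[-0.0046, -0.0365, 0.0027] [0.04, 0.01, -3.83]
[-0.0022, -0.0367, 0.0027] [0.04, 0.01, -3.83]
[0.0003, -0.0368, 0.0027] [0.04, 0.01, -3.83]
[0.0027, -0.0367, 0.0028] [0.04, 0.01, -3.83]
[0.0052, -0.0364, 0.0028] [0.04, 0.01, -3.83]
[0.0076, -0.036, 0.0028] [0.04, 0.01, -3.83]
[0.01, -0.0354, 0.0028] [0.04, 0.01, -3.83]
[0.0123, -0.0346, 0.0029] [0.04, 0.01, -3.83]
[0.0146, -0.0337, 0.0029] [0.04, 0.01, -3.83]
[0.0168, -0.0327, 0.0029] [0.04, 0.01, -3.83]
[0.019, -0.0315, 0.0029] [0.04, 0.01, -3.83]
```

>>> carry_out(plan=[{"grip": 0.45,"dp": [-0.007,-0.036,0.0027],"rotation": [0,0,-3.8]},{"grip": 0.45,"dp": [-0.0046,-0.0365,0.0027],"rotation": [0,0,-3.8]},{"grip": 0.45,"dp": [-0.002,-0.0367,0.0027],"rotation": [0,0,-3.8]},{"grip": 0.45,"dp": [0,-0.0368,0.0027],"rotation": [0,0,-3.8]},{"grip": 0.45,"dp": [0.0027,-0.0367,0.0027],"rotation": [0,0,-3.8]},{"grip": 0.45,"dp": [0.005,-0.0364,0.0027],"rotation": [0,0,-3.8]},{"grip": 0.45,"dp": [0.0076,-0.036,0.0027],"rotation": [0,0,-3.8]},{"grip": 0.45,"dp": [0.01,-0.0355,0.0027],"rotation": [0,0,-3.8]}])

```text
time_s: 1.73
tool_pos: [0.4789, -0.1156, 0.1728]
tool_rot: [179.2, -0.2, -11.7]
force: [1.0, -0.2, -0.4]
grip_width: 0.0493
```

>>> carry_out(plan=[{"grip": 0.45,"dp": [0.012,-0.0346,0.0028],"rotation": [0,0,-3.8]},{"grip": 0.45,"dp": [0.0146,-0.0337,0.0028],"rotation": [0,0,-3.8]},{"grip": 0.45,"dp": [0.0168,-0.0327,0.0028],"rotation": [0,0,-3.8]},{"grip": 0.45,"dp": [0.019,-0.0315,0.0028],"rotation": [0,0,-3.8]},{"grip": 0.45,"dp": [0,0,0],"rotation": [0,0,0]}])

```text
time_s: 2.15
tool_pos: [0.5597, 0.0254, 0.1611]
tool_rot: [179.3, -0.4, 4.9]
force: [-1.4, 1.1, -0.1]
grip_width: 0.0479
```

```bash
python3 -c "
from h import *
go([*J(-71,-3),.056],2.4,.025)
im=grab('scene',1);c=im[150:260,180:330];cv2.imwrite('pics/s2.png',cv2.resize(c,None,fx=5,fy=5,interpolation=cv2.INTER_CUBIC))"
```

```text
t 2.15 pos [0.5597 0.0254 0.1611] rot [179.34  -0.4    4.89] F [-1.4  1.1 -0.1] w 0.0479
world d [-0.0048 -0.0314 -0.1051] rotvec [ 0.65 -0.42  2.49] rows 5
[-0.0016, 0.0059, 0.0211] [0.13, -0.08, 0.5]
[-0.0015, 0.006, 0.0211] [0.13, -0.08, 0.5]
[-0.0015, 0.0061, 0.0211] [0.13, -0.08, 0.5]
[-0.0014, 0.0061, 0.021] [0.13, -0.08, 0.5]
[-0.0013, 0.0062, 0.021] [0.13, -0.08, 0.5]
```

View pics/s2.png

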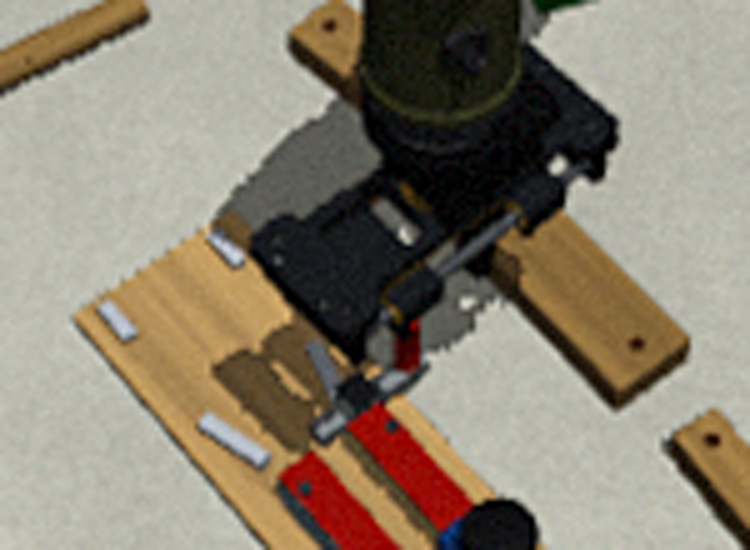

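The scene crop shows the gripper over the knob (red at crop (405,345)), with the bolt bar across the channel. The arm coasted about 31 mm too far in y, so I'll correct at height and then descend.

>>> carry_out(plan=[{"grip": 0.45,"dp": [-0.003,0.015,0],"rotation": [0.3,-0.2,1.2]},{"grip": 0.45,"dp": [-0.002,0.012,0],"rotation": [0.2,-0.2,1.0]},{"grip": 0.45,"dp": [0,0.003,0.01],"rotation": [0,0,0]},{"grip": 0.45,"dp": [0,0,0],"rotation": [0,0,0]}])

```text
time_s: 2.53
tool_pos: [0.5542, -0.0161, 0.1506]
tool_rot: [179.5, 0.2, 1.9]
force: [-0.0, 0.2, -0.8]
grip_width: 0.0479
```

```bash
python3 -c "
from h import *
go([*J(-71,-3),.056],2.4,.025)"
```

```text
t 2.53 pos [ 0.5542 -0.0161  0.1506] rot [179.54   0.18   1.88] F [-0.   0.2 -0.8] w 0.0479
world d [ 0.0007  0.0101 -0.0946] rotvec [ 0.46  0.18 -0.52] rows 4
[0.0003, -0.0027, 0.0236] [0.11, 0.04, -0.13]
[0.0003, -0.0027, 0.0236] [0.11, 0.04, -0.13]
[0.0003, -0.0026, 0.0236] [0.11, 0.04, -0.13]
[0.0003, -0.0026, 0.0237] [0.11, 0.04, -0.13]
```

>>> carry_out(plan=[{"grip": 0.45,"dp": [0,-0.007,0],"rotation": [0.3,0.1,-0.4]},{"grip": 0.45,"dp": [0,0,0],"rotation": [0,0,0]},{"grip": 0.45,"dp": [0,0,0.022],"rotation": [0,0,0]},{"grip": 0.45,"dp": [0,0,0.022],"rotation": [0,0,0]},{"grip": 0.45,"dp": [0,0,0.015],"rotation": [0,0,0]},{"grip": 0.45,"dp": [0,0,0.008],"rotation": [0,0,0]},{"grip": 0.45,"dp": [0,0,0],"rotation": [0,0,0]}])

```text
time_s: 3.12
tool_pos: [0.5539, -0.0145, 0.0829]
tool_rot: [179.7, -0.2, 1.7]
force: [0.5, 0.3, -0.3]
grip_width: 0.0477
```

```bash
python3 -c "
from h import *
go([*J(-71,-3),.056],2.4,.025)"
```

```text
t 3.12 pos [ 0.5539 -0.0145  0.0829] rot [ 1.7968e+02 -1.6000e-01  1.7200e+00] F [ 0.5  0.3 -0.3] w 0.0477
world d [ 0.001   0.0085 -0.0269] rotvec [ 0.32 -0.16 -0.68] rows 2
[0.0006, -0.0043, 0.0134] [0.16, -0.08, -0.34]
[0.0006, -0.0043, 0.0134] [0.16, -0.08, -0.34]
```

>>> carry_out(plan=[{"grip": 0.45,"dp": [0,-0.007,0.009],"rotation": [0.2,0,-0.4]},{"grip": 0.45,"dp": [0,-0.005,0.012],"rotation": [0.2,0,-0.4]},{"grip": 0.45,"dp": [0,-0.002,0.01],"rotation": [0,0,0]},{"grip": 0.45,"dp": [0,0,0.004],"rotation": [0,0,0]},{"grip": 0.45,"dp": [0,0,0],"rotation": [0,0,0]}])

```text
time_s: 3.53
tool_pos: [0.5548, 0.0019, 0.0468]
tool_rot: [-179.9, -0.3, 2.7]
force: [-0.5, -0.7, -0.2]
grip_width: 0.0478
```

```bash
python3 -c "
from h import *
go([*J(-71,-3),.056],2.4,.025)"
```

```text
t 3.53 pos [0.5548 0.0019 0.0468] rot [-179.88   -0.34    2.66] F [-0.5 -0.7 -0.2] w 0.0478
world d [ 0.     -0.0079  0.0092] rotvec [-0.12 -0.34  0.26] rows 1
[-0.0003, 0.0079, -0.0092] [-0.12, -0.34, 0.26]
```

>>> carry_out(plan=[{"grip": 0.45,"dp": [0,0.009,-0.006],"rotation": [0,0,0]},{"grip": 0.45,"dp": [0,0,0],"rotation": [0,0,0]},{"grip": 0.45,"dp": [0,0.004,0],"rotation": [0,0,0]},{"grip": 0.45,"dp": [0,0,0],"rotation": [0,0,0]}])

```text
time_s: 3.87
tool_pos: [0.5564, -0.0126, 0.0542]
tool_rot: [-179.9, -0.4, 2.7]
force: [0.3, -0.4, 1.0]
grip_width: 0.0478
```

```bash
python3 -c "
from h import *
go([*J(-71,-3),.052],2.4,.025)"
```

```text
t 3.87 pos [ 0.5564 -0.0126  0.0542] rot [-179.91   -0.42    2.68] F [ 0.3 -0.4  1. ] w 0.0478
world d [-0.0015  0.0066 -0.0022] rotvec [-0.09 -0.42  0.28] rows 1
[-0.0012, -0.0067, 0.0022] [-0.09, -0.42, 0.28]
```

>>> carry_out(plan=[{"grip": 0.45,"dp": [-0.001,-0.006,0.002],"rotation": [0,-0.3,0]},{"grip": 0.45,"dp": [0,0,0],"rotation": [0,0,0]},{"grip": 0.9,"dp": [0,0,0],"rotation": [0,0,0]},{"grip": 0.9,"dp": [0,0,0],"rotation": [0,0,0]},{"grip": 0.9,"dp": [0,0,0],"rotation": [0,0,0]},{"grip": 0.9,"dp": [0,0,0],"rotation": [0,0,0]},{"grip": 0.9,"dp": [0,0,0],"rotation": [0,0,0]},{"grip": 0.9,"dp": [0,0,0],"rotation": [0,0,0]}], force=10)

```text
time_s: 4.53
tool_pos: [0.556, -0.0063, 0.0531]
tool_rot: [-179.9, -0.2, 2.6]
force: [1.3, -0.3, 0.3]
grip_width: 0.0163
```

>>> carry_out(plan=[{"grip": 0.9,"dp": [-0.008,0,0],"rotation": [0,0,0]},{"grip": 0.9,"dp": [-0.008,0,0],"rotation": [0,0,0]},{"grip": 0.9,"dp": [-0.008,0,0],"rotation": [0,0,0]},{"grip": 0.9,"dp": [-0.007,0,0],"rotation": [0,0,0]},{"grip": 0.9,"dp": [-0.005,0,0],"rotation": [0,0,0]},{"grip": 0.9,"dp": [-0.003,0,0],"rotation": [0,0,0]},{"grip": 0.9,"dp": [0,0,0],"rotation": [0,0,0]}])

```text
time_s: 5.12
tool_pos: [0.5166, -0.0079, 0.0532]
tool_rot: [-179.9, -0.8, 2.6]
force: [4.5, 1.6, -5.6]
grip_width: 0.0159
```

```bash
python3 -c "
from h import *
go([*J(-110,-3),.052],2.4,.025)"
```

```text
t 5.12 pos [ 0.5166 -0.0079  0.0532] rot [-179.9    -0.83    2.63] F [ 4.5  1.6 -5.6] w 0.0159
world d [-0.0007  0.0003 -0.0012] rotvec [-0.1  -0.83  0.24] rows 1
[-0.0007, -0.0003, 0.0012] [-0.1, -0.83, 0.24]
```

>>> carry_out(plan=[{"grip": 0.9,"dp": [-0.003,0,0],"rotation": [0,-0.3,0]},{"grip": 0.9,"dp": [-0.001,0,0],"rotation": [0,0,0]},{"grip": 0.9,"dp": [0,0,0],"rotation": [0,0,0]}])

```text
time_s: 5.37
tool_pos: [0.5167, -0.0079, 0.0533]
tool_rot: [-179.8, -1.3, 2.6]
force: [2.2, 0.1, -0.6]
grip_width: 0.0158
```

>>> carry_out(plan=[{"grip": 0.45,"dp": [0,0,0],"rotation": [0,0,0]},{"grip": 0.45,"dp": [0,0,0],"rotation": [0,0,0]},{"grip": 0.45,"dp": [0,0,0],"rotation": [0,0,0]},{"grip": 0.45,"dp": [0,0,0],"rotation": [0,0,0]},{"grip": 0.45,"dp": [0,0,-0.02],"rotation": [0,0,0]},{"grip": 0.45,"dp": [0,0,-0.03],"rotation": [0,0,0]},{"grip": 0.3,"dp": [0,0,-0.03],"rotation": [0,0,0]},{"grip": 0.2,"dp": [0,0,0],"rotation": [0,0,0]}])

```text
time_s: 6.03
tool_pos: [0.5088, -0.0081, 0.1335]
tool_rot: [-179.8, -0.5, 2.7]
force: [1.4, 0.6, 0.7]
grip_width: 0.0543
```

```bash
python3 -c "
from h import *
go([.4343,-.199,.11],8.4,.03)"
```

```text
t 6.03 pos [ 0.5088 -0.0081  0.1335] rot [-179.78   -0.47    2.67] F [1.4 0.6 0.7] w 0.0543
world d [-0.0745 -0.1909 -0.0235] rotvec [-0.2  -0.48 -5.73] rows 7
[-0.0119, 0.0268, 0.0032] [-0.03, -0.07, -0.82]
[-0.0123, 0.0266, 0.0032] [-0.03, -0.07, -0.82]
[-0.0127, 0.0264, 0.0032] [-0.03, -0.07, -0.82]
[-0.0131, 0.0262, 0.0032] [-0.03, -0.07, -0.82]
[-0.0134, 0.026, 0.0033] [-0.03, -0.07, -0.82]
[-0.0138, 0.0258, 0.0033] [-0.03, -0.07, -0.82]
[-0.0142, 0.0256, 0.0033] [-0.03, -0.07, -0.82]
```

>>> carry_out(plan=[{"grip": 0.1,"dp": [-0.012,0.027,0.003],"rotation": [0,0,-0.8]},{"grip": 0.1,"dp": [-0.012,0.027,0.003],"rotation": [0,0,-0.8]},{"grip": 0.1,"dp": [-0.013,0.026,0.003],"rotation": [0,0,-0.8]},{"grip": 0.1,"dp": [-0.013,0.026,0.003],"rotation": [0,0,-0.8]},{"grip": 0.1,"dp": [-0.013,0.026,0.003],"rotation": [0,0,-0.8]},{"grip": 0.1,"dp": [-0.014,0.026,0.003],"rotation": [0,0,-0.8]},{"grip": 0.1,"dp": [0,0,0],"rotation": [0,0,0]},{"grip": 0.1,"dp": [0,0,0],"rotation": [0,0,0]}])

```text
time_s: 6.7
tool_pos: [0.4432, -0.1762, 0.1152]
tool_rot: [-179.9, -0.7, 8.0]
force: [0.5, 1.2, -0.3]
grip_width: 0.0784
```

```bash
python3 -c "
from h import *
go([.4343,-.199,.008],8.4,.025)"
```

```text
t 6.7 pos [ 0.4432 -0.1762  0.1152] rot [-179.92   -0.67    8.03] F [ 0.5  1.2 -0.3] w 0.0784
world d [-0.0089 -0.0228 -0.1072] rotvec [-0.08 -0.67 -0.37] rows 5
[-0.0027, 0.0043, 0.0214] [-0.02, -0.13, -0.07]
[-0.0026, 0.0043, 0.0214] [-0.02, -0.13, -0.07]
[-0.0026, 0.0043, 0.0214] [-0.02, -0.13, -0.07]
[-0.0025, 0.0043, 0.0214] [-0.02, -0.13, -0.07]
[-0.0025, 0.0043, 0.0214] [-0.02, -0.13, -0.07]
```

>>> carry_out(plan=[{"grip": 0.1,"dp": [-0.006,0.011,0],"rotation": [0,-0.4,-0.3]},{"grip": 0.1,"dp": [-0.006,0.01,0.01],"rotation": [0,-0.2,0]},{"grip": 0.1,"dp": [0,0,0.02],"rotation": [0,0,0]},{"grip": 0.1,"dp": [0,0,0.02],"rotation": [0,0,0]},{"grip": 0.1,"dp": [0,0,0.01],"rotation": [0,0,0]},{"grip": 0.1,"dp": [0,0,0],"rotation": [0,0,0]}])

```text
time_s: 7.2
tool_pos: [0.4345, -0.2005, 0.0517]
tool_rot: [180.0, -0.0, 8.6]
force: [-0.8, -0.4, -0.2]
grip_width: 0.0783
```

```bash
python3 -c "
from h import *
go([.4343,-.199,.008],8.4,.025)"
```

```text
t 7.2 pos [ 0.4345 -0.2005  0.0517] rot [ 1.7998e+02 -3.0000e-02  8.6000e+00] F [-0.8 -0.4 -0.2] w 0.0783
world d [-0.0002  0.0015 -0.0437] rotvec [ 0.02 -0.03  0.2 ] rows 2
[-0.0, -0.0008, 0.0218] [0.01, -0.02, 0.1]
[0.0, -0.0008, 0.0218] [0.01, -0.02, 0.1]
```

>>> carry_out(plan=[{"grip": 0.1,"dp": [0,-0.001,0.012],"rotation": [0,0,0]},{"grip": 0.1,"dp": [0,0,0.013],"rotation": [0,0,0]},{"grip": 0.1,"dp": [0,0,0.008],"rotation": [0,0,0]},{"grip": 0.1,"dp": [0,0,0.004],"rotation": [0,0,0]},{"grip": 0.1,"dp": [0,0,0],"rotation": [0,0,0]},{"grip": 0.1,"dp": [0,0,0],"rotation": [0,0,0]}])

```text
time_s: 7.7
tool_pos: [0.4361, -0.1985, 0.0141]
tool_rot: [-180.0, -0.1, 8.9]
force: [-0.9, -0.4, -0.1]
grip_width: 0.0779
```

>>> carry_out(plan=[{"grip": 0.1,"dp": [-0.001,0,0.007],"rotation": [0,0,0.2]},{"grip": 0.1,"dp": [0,0,0],"rotation": [0,0,0]},{"grip": 0.6,"dp": [0,0,0],"rotation": [0,0,0]},{"grip": 0.6,"dp": [0,0,0],"rotation": [0,0,0]},{"grip": 0.6,"dp": [0,0,0],"rotation": [0,0,0]},{"grip": 0.6,"dp": [0,0,0],"rotation": [0,0,0]},{"grip": 0.6,"dp": [0,0,0],"rotation": [0,0,0]}], force=25)

```text
time_s: 8.28
tool_pos: [0.4369, -0.1998, 0.009]
tool_rot: [179.8, -0.2, 8.6]
force: [-0.1, -0.5, -0.3]
grip_width: 0.0527
```

>>> carry_out(plan=[{"grip": 0.7,"dp": [0,0,0],"rotation": [0,0,0]},{"grip": 0.7,"dp": [0,0,0],"rotation": [0,0,0]},{"grip": 0.7,"dp": [0,0,0],"rotation": [0,0,0]},{"grip": 0.7,"dp": [0,0,0],"rotation": [0,0,0]}])

```text
time_s: 8.62
tool_pos: [0.4367, -0.1998, 0.009]
tool_rot: [179.8, -0.2, 8.6]
force: [0.7, -0.2, -1.0]
grip_width: 0.0456
```

>>> carry_out(plan=[{"grip": 0.7,"dp": [0,0,-0.015],"rotation": [0,0,0]},{"grip": 0.7,"dp": [0,0,-0.02],"rotation": [0,0,0]},{"grip": 0.7,"dp": [0,0,-0.02],"rotation": [0,0,0]},{"grip": 0.7,"dp": [0,0,-0.01],"rotation": [0,0,0]},{"grip": 0.7,"dp": [0,0,0],"rotation": [0,0,0]}])

```text
time_s: 9.03
tool_pos: [0.4343, -0.1984, 0.0742]
tool_rot: [-179.9, 0.0, 8.7]
force: [-0.0, -0.4, -1.5]
grip_width: 0.0464
```

```bash
python3 -c "
from h import *
print(J(0,-100));go([*J(0,-100),.085],2.4,.03)"
```

```text
[ 0.62988757 -0.09991228]
t 9.03 pos [ 0.4343 -0.1984  0.0742] rot [-179.93    0.      8.67] F [-0.  -0.4 -1.5] w 0.0464
world d [0.1955 0.0984 0.0108] rotvec [-0.07  0.    6.27] rows 8
[0.026, -0.0085, -0.0013] [-0.01, 0.0, 0.78]
[0.0259, -0.0088, -0.0013] [-0.01, 0.0, 0.78]
[0.0258, -0.0092, -0.0013] [-0.01, 0.0, 0.78]
[0.0256, -0.0095, -0.0013] [-0.01, 0.0, 0.78]
[0.0255, -0.0099, -0.0013] [-0.01, 0.0, 0.78]
[0.0254, -0.0102, -0.0013] [-0.01, 0.0, 0.78]
[0.0252, -0.0106, -0.0013] [-0.01, 0.0, 0.78]
[0.0251, -0.0109, -0.0013] [-0.01, 0.0, 0.78]
```

>>> carry_out(plan=[{"grip": 0.7,"dp": [0.026,-0.0085,-0.001],"rotation": [0,0,0.8]},{"grip": 0.7,"dp": [0.026,-0.009,-0.001],"rotation": [0,0,0.8]},{"grip": 0.7,"dp": [0.026,-0.009,-0.001],"rotation": [0,0,0.8]},{"grip": 0.7,"dp": [0.026,-0.0095,-0.001],"rotation": [0,0,0.8]},{"grip": 0.7,"dp": [0.0255,-0.01,-0.001],"rotation": [0,0,0.8]},{"grip": 0.7,"dp": [0.025,-0.01,-0.001],"rotation": [0,0,0.8]},{"grip": 0.7,"dp": [0.013,-0.005,0],"rotation": [0,0,0.5]},{"grip": 0.7,"dp": [0,0,0],"rotation": [0,0,0]}])

```text
time_s: 9.7
tool_pos: [0.5961, -0.1187, 0.0708]
tool_rot: [-179.9, 0.5, 2.6]
force: [0.5, -0.1, -1.0]
grip_width: 0.0457
```

>>> carry_out(plan=[{"grip": 0.7,"dp": [0,0,0],"rotation": [0,0,0]}])

```text
time_s: 9.78
tool_pos: [0.5957, -0.1178, 0.0693]
tool_rot: [-179.8, 0.6, 2.7]
force: [-0.2, -0.4, -1.3]
grip_width: 0.0456
```

```bash
python3 -c "
from h import *
go([*J(0,-100),.06],2.4,.03)
im=grab('top',1);cv2.imwrite('pics/o2.png',ortho('top',im,.03,.45,.72,-.28,.12,1800))"
```

```text
t 9.78 pos [ 0.5957 -0.1178  0.0693] rot [-179.84    0.59    2.69] F [-0.2 -0.4 -1.3] w 0.0456
world d [ 0.0342  0.0179 -0.0093] rotvec [-0.16  0.59  0.29] rows 2
[0.0175, -0.0081, 0.0045] [-0.08, 0.29, 0.14]
[0.0175, -0.0082, 0.0046] [-0.08, 0.29, 0.14]
```

View pics/o2.png

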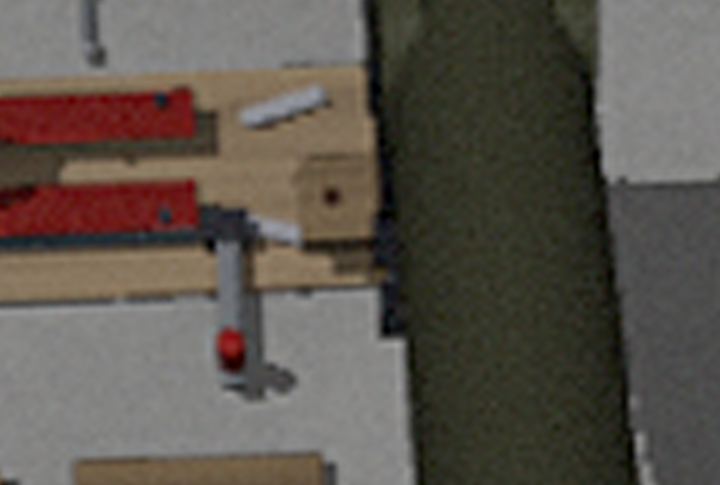

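The bolt is fully drawn (knob at (231,348)) and the channel is clear. The rail is in the gripper, aligned with the jig, with its front end at (300,198). Next I'll centre and lower it.

>>> carry_out(plan=[{"grip": 0.7,"dp": [0.016,-0.008,0],"rotation": [-0.1,0.3,0.2]},{"grip": 0.7,"dp": [0.016,-0.008,0.003],"rotation": [0,0.3,0]},{"grip": 0.7,"dp": [0.003,-0.002,0.003],"rotation": [0,0,0]},{"grip": 0.7,"dp": [0,0,0],"rotation": [0,0,0]},{"grip": 0.7,"dp": [0,0,0],"rotation": [0,0,0]}])

```text
time_s: 10.25
tool_pos: [0.6233, -0.1039, 0.0594]
tool_rot: [179.9, 0.5, 2.1]
force: [-0.5, -0.1, -0.7]
grip_width: 0.046
```

```bash
python3 -c "
from h import *
go([*J(0,-100),.021],2.4,.015)
im=grab('top',2)
g=cv2.cvtColor(im,cv2.COLOR_BGR2GRAY)
z=env.get_obs()['tool_pos'][2]-.009+.03
W=[[*J(0,-48),z]];print('pred dot',proj('top',W).round(1),z)
u,v=proj('top',W)[0].astype(int)
c=g[v-6:v+7,u-6:u+7].astype(float);k=np.clip(np.median(c)-25-c,0,None);ys,xs=np.mgrid[v-6:v+7,u-6:u+7]
p=[(k*xs).sum()/k.sum(),(k*ys).sum()/k.sum()];w=ray('top',p,z)[0];a=np.radians(JY)
d=(w-JO)*1000;print('dot px',np.round(p,1),'jig',np.cos(a)*d[0]+np.sin(a)*d[1],-np.sin(a)*d[0]+np.cos(a)*d[1]);print(c.astype(int))
"
```

```text
t 10.25 pos [ 0.6233 -0.1039  0.0594] rot [179.86   0.5    2.14] F [-0.5 -0.1 -0.7] w 0.046
world d [ 0.0066  0.004  -0.0384] rotvec [ 0.14  0.5  -0.26] rows 3
[0.0023, -0.0013, 0.0128] [0.05, 0.17, -0.09]
[0.0023, -0.0013, 0.0128] [0.05, 0.17, -0.09]
[0.0023, -0.0012, 0.0128] [0.05, 0.17, -0.09]
pred dot [[261.8 161.4]] 0.08061675346815877
dot px [261.9 161.7] jig -1.3377770390766281 -48.481099087942404
[[114 115 128 135 142 150 148 147 146 142 118  97 109]
 [135 148 142 142 139 141 142 139 120 102  79  61  97]
 [147 144 115 100 103  99  97  75  63  83  90  93  94]
 [136 105  86  92  91  89  89  92  86  84  87  91  91]
 [ 63  66  69  79  88  89  86  88  91  90  92  92  98]
 [116 120 102  89  98  93  94  97  97  95  97  92  98]
 [117 119  97  95  97  95  93  94  90  98  99  93  97]
 [112 118  99  91  98  99  71  34  48  89 100  90  96]
 [112 112  96  88  92  96  63  24  31  84  98  94  98]
 [117 120  98  97 100 102  86  67  66  95 101 102 103]
 [121 127 108  97 104 102 104 107 104 105 102  97 103]
 [124 121 106 100 101  98  99  99 100  98  99 101 106]
 [116 117 100  96 100 100  96  99  96  94  98  98 100]]
```

>>> carry_out(plan=[{"grip": 0.7,"dp": [0.004,-0.003,0.006],"rotation": [0,0.3,-0.2]},{"grip": 0.7,"dp": [0.003,-0.001,0.01],"rotation": [0,0.2,0]},{"grip": 0.7,"dp": [0,0,0.008],"rotation": [0,0,0]},{"grip": 0.7,"dp": [0,0,0.004],"rotation": [0,0,0]},{"grip": 0.7,"dp": [0,0,0],"rotation": [0,0,0]},{"grip": 0.7,"dp": [0,0,0],"rotation": [0,0,0]}])

```text
time_s: 10.85
tool_pos: [0.6285, -0.1025, 0.0283]
tool_rot: [179.7, 0.0, 2.2]
force: [-0.2, 0.1, 0.0]
grip_width: 0.0455
```

```bash
python3 -c "
from h import *
go([*J(0,-100),.021],2.4,.008)"
```

```text
t 10.85 pos [ 0.6285 -0.1025  0.0283] rot [1.7974e+02 5.0000e-02 2.1500e+00] F [-0.2  0.1  0. ] w 0.0455
world d [ 0.0014  0.0026 -0.0073] rotvec [ 0.26  0.05 -0.24] rows 1
[0.0015, -0.0025, 0.0073] [0.26, 0.05, -0.24]
```

>>> carry_out(plan=[{"grip": 0.7,"dp": [0.0015,-0.002,0.005],"rotation": [0.2,0,-0.2]},{"grip": 0.7,"dp": [0,0,0.0015],"rotation": [0,0,0]},{"grip": 0.7,"dp": [0,0,0.0015],"rotation": [0,0,0]},{"grip": 0.7,"dp": [0,0,0],"rotation": [0,0,0]},{"grip": 0.7,"dp": [0,0,0],"rotation": [0,0,0]}])

```text
time_s: 11.27
tool_pos: [0.6309, -0.1004, 0.022]
tool_rot: [179.9, -0.0, 2.4]
force: [-1.4, 0.3, -1.5]
grip_width: 0.0461
```

>>> carry_out(plan=[{"grip": 0.7,"dp": [0,0,0.001],"rotation": [0,0,0]},{"grip": 0.3,"dp": [0,0,0],"rotation": [0,0,0]},{"grip": 0.3,"dp": [0,0,0],"rotation": [0,0,0]},{"grip": 0.3,"dp": [0,0,0],"rotation": [0,0,0]},{"grip": 0.3,"dp": [0,0,0],"rotation": [0,0,0]},{"grip": 0.3,"dp": [0,0,-0.015],"rotation": [0,0,0]},{"grip": 0.3,"dp": [0,0,-0.025],"rotation": [0,0,0]},{"grip": 0.3,"dp": [0,0,-0.015],"rotation": [0,0,0]}])

```text
time_s: 11.93
tool_pos: [0.6286, -0.0997, 0.0755]
tool_rot: [-180.0, 0.3, 2.4]
force: [0.7, 0.6, -0.0]
grip_width: 0.061
```

```bash
python3 -c "
from h import *
go([*J(0,-200),.075],2.4,.03)"
```

```text
t 11.93 pos [ 0.6286 -0.0997  0.0755] rot [-179.97    0.33    2.42] F [ 0.7  0.6 -0. ] w 0.061
world d [ 0.0054 -0.1001 -0.0005] rotvec [-0.03  0.33  0.02] rows 4
[0.0003, 0.0251, 0.0001] [-0.01, 0.08, 0.0]
[0.0003, 0.0251, 0.0001] [-0.01, 0.08, 0.0]
[0.0003, 0.0251, 0.0001] [-0.01, 0.08, 0.0]
[0.0003, 0.0251, 0.0001] [-0.01, 0.08, 0.0]
```

>>> carry_out(plan=[{"grip": 1,"dp": [0,0.025,-0.01],"rotation": [0,0,0]},{"grip": 1,"dp": [0,0.03,0],"rotation": [0,0,0]},{"grip": 1,"dp": [0,0.03,0],"rotation": [0,0.2,0]},{"grip": 1,"dp": [0,0.02,0],"rotation": [0,0,0]},{"grip": 1,"dp": [0,0,0],"rotation": [0,0,0]},{"grip": 1,"dp": [0,0,0],"rotation": [0,0,0]}], force=15)

```text
time_s: 12.43
tool_pos: [0.6394, -0.2057, 0.1004]
tool_rot: [179.8, -0.8, 2.8]
force: [0.4, 0.7, 0.3]
grip_width: 0.029
```

```bash
python3 -c "
from h import *
go([*J(0,-200),.032],2.4,.03)
im=grab('top',2);cv2.imwrite('pics/o3.png',ortho('top',im,.042,.45,.72,-.28,.12,1800))"
```

```text
t 12.43 pos [ 0.6394 -0.2057  0.1004] rot [179.82  -0.78   2.76] F [0.4 0.7 0.3] w 0.029
world d [-0.0054  0.0059 -0.0684] rotvec [ 0.18 -0.78  0.36] rows 3
[-0.002, -0.0021, 0.0228] [0.06, -0.26, 0.12]
[-0.0019, -0.0021, 0.0228] [0.06, -0.26, 0.12]
[-0.0018, -0.0021, 0.0228] [0.06, -0.26, 0.12]
```

View pics/o3.png

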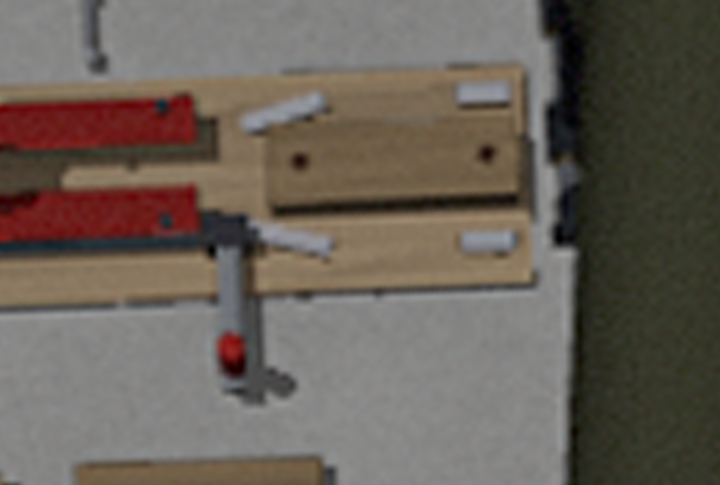

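The rail now lies flat between the keepers, with dots at (300,161) and (487,154) and its front end just inside the wings. It is centred to about 1–2 mm. Next I'll drop the shut fingers behind its tail and push.

>>> carry_out(plan=[{"grip": 1,"dp": [-0.002,-0.002,0.02],"rotation": [0.2,-0.6,0.3]},{"grip": 1,"dp": [-0.002,0,0.022],"rotation": [0,-0.2,0.1]},{"grip": 1,"dp": [0,0,0.013],"rotation": [0,0,0]},{"grip": 1,"dp": [0,0,0.006],"rotation": [0,0,0]},{"grip": 1,"dp": [0,0,0],"rotation": [0,0,0]},{"grip": 1,"dp": [0,0,0],"rotation": [0,0,0]}])

```text
time_s: 13.03
tool_pos: [0.636, -0.1924, 0.0353]
tool_rot: [-179.7, 0.1, 3.1]
force: [-0.4, 0.6, -0.3]
grip_width: 0.0003
```

```bash
sed -i 's/.6257,0/.6267,0/' h.py; python3 -c "
from h import *
go([*J(0,-60),.030],2.4,.01)"
```

```text
t 13.03 pos [ 0.636  -0.1924  0.0353] rot [-1.7971e+02  1.3000e-01  3.0600e+00] F [-0.4  0.6 -0.3] w 0.0003
world d [-0.0068  0.1324 -0.0053] rotvec [-0.29  0.13  0.66] rows 14
[0.0, -0.0095, 0.0004] [-0.02, 0.01, 0.05]
[0.0, -0.0095, 0.0004] [-0.02, 0.01, 0.05]
[0.0, -0.0095, 0.0004] [-0.02, 0.01, 0.05]
[-0.0, -0.0095, 0.0004] [-0.02, 0.01, 0.05]
[-0.0, -0.0095, 0.0004] [-0.02, 0.01, 0.05]
[-0.0, -0.0095, 0.0004] [-0.02, 0.01, 0.05]
[-0.0, -0.0095, 0.0004] [-0.02, 0.01, 0.05]
[-0.0, -0.0095, 0.0004] [-0.02, 0.01, 0.05]
[-0.0, -0.0095, 0.0004] [-0.02, 0.01, 0.05]
[-0.0, -0.0095, 0.0004] [-0.02, 0.01, 0.05]
[-0.0001, -0.0095, 0.0004] [-0.02, 0.01, 0.05]
[-0.0001, -0.0095, 0.0004] [-0.02, 0.01, 0.05]
[-0.0001, -0.0095, 0.0004] [-0.02, 0.01, 0.05]
[-0.0001, -0.0095, 0.0004] [-0.02, 0.01, 0.05]
```

>>> carry_out(plan=[{"grip": 1,"dp": [0,-0.009,0.003],"rotation": [-0.1,0,0.3]},{"grip": 1,"dp": [0,-0.009,0.002],"rotation": [-0.1,0,0.2]},{"grip": 1,"dp": [0,-0.009,0],"rotation": [0,0,0]},{"grip": 1,"dp": [0,-0.009,0],"rotation": [0,0,0]},{"grip": 1,"dp": [0,-0.009,0],"rotation": [0,0,0]},{"grip": 1,"dp": [0,-0.009,0],"rotation": [0,0,0]}])

```text
time_s: 13.53
tool_pos: [0.6349, -0.1349, 0.0325]
tool_rot: [179.9, -0.1, 2.4]
force: [0.1, -0.1, -1.2]
grip_width: 0.0002
```

```bash
python3 -c "
from h import *
go([*J(0,-60),.030],2.4,.01)"
```

```text
t 13.53 pos [ 0.6349 -0.1349  0.0325] rot [ 1.7993e+02 -8.0000e-02  2.4200e+00] F [ 0.1 -0.1 -1.2] w 0.0002
world d [-0.0057  0.075  -0.0025] rotvec [ 0.07 -0.08  0.02] rows 8
[-0.0003, -0.0094, 0.0003] [0.01, -0.01, 0.0]
[-0.0003, -0.0094, 0.0003] [0.01, -0.01, 0.0]
[-0.0003, -0.0094, 0.0003] [0.01, -0.01, 0.0]
[-0.0003, -0.0094, 0.0003] [0.01, -0.01, 0.0]
[-0.0003, -0.0094, 0.0003] [0.01, -0.01, 0.0]
[-0.0003, -0.0094, 0.0003] [0.01, -0.01, 0.0]
[-0.0003, -0.0094, 0.0003] [0.01, -0.01, 0.0]
[-0.0003, -0.0094, 0.0003] [0.01, -0.01, 0.0]
```

>>> carry_out(plan=[{"grip": 1,"dp": [-0.001,-0.009,0.001],"rotation": [0,0,0]},{"grip": 1,"dp": [-0.001,-0.009,0.001],"rotation": [0,0,0]},{"grip": 1,"dp": [0,-0.009,0],"rotation": [0,0,0]},{"grip": 1,"dp": [0,-0.009,0],"rotation": [0,0,0]},{"grip": 1,"dp": [0,-0.009,0],"rotation": [0,0,0]}])

```text
time_s: 13.95
tool_pos: [0.6313, -0.0847, 0.0318]
tool_rot: [179.9, -0.2, 2.5]
force: [-0.3, -0.7, 0.7]
grip_width: 0.0003
```

```bash
python3 -c "
from h import *
go([*J(0,-1),.030],2.4,.01)
im=grab('top',2);cv2.imwrite('pics/o4.png',ortho('top',im,.042,.45,.72,-.28,.12,1800))"
```

```text
t 13.95 pos [ 0.6313 -0.0847  0.0318] rot [179.86  -0.22   2.48] F [-0.3 -0.7  0.7] w 0.0003
world d [-0.0046  0.0837 -0.0018] rotvec [ 0.14 -0.22  0.08] rows 9
[-0.0001, -0.0093, 0.0002] [0.02, -0.02, 0.01]
[-0.0001, -0.0093, 0.0002] [0.02, -0.02, 0.01]
[-0.0001, -0.0093, 0.0002] [0.02, -0.02, 0.01]
[-0.0001, -0.0093, 0.0002] [0.02, -0.02, 0.01]
[-0.0001, -0.0093, 0.0002] [0.02, -0.02, 0.01]
[-0.0001, -0.0093, 0.0002] [0.02, -0.02, 0.01]
[-0.0001, -0.0093, 0.0002] [0.02, -0.02, 0.01]
[-0.0001, -0.0093, 0.0002] [0.02, -0.02, 0.01]
[-0.0001, -0.0093, 0.0002] [0.02, -0.02, 0.01]
```

View pics/o4.png

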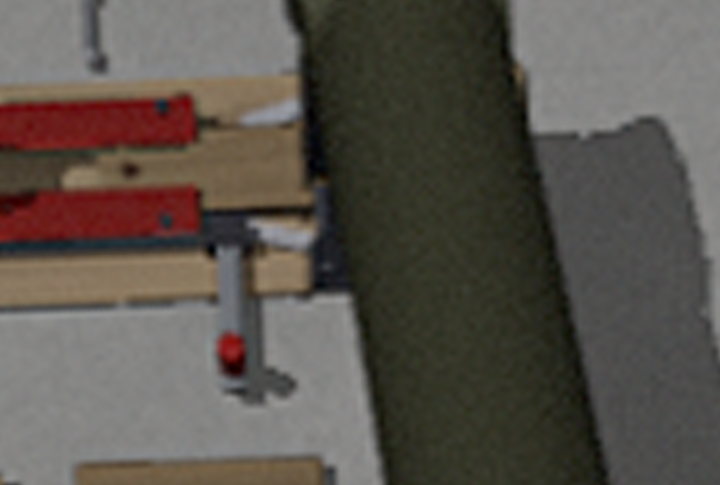

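The rail's front has entered under the lips (front dot at (130,170)), centred in the slot, with the tail at about y −75 touching the fingers. Pushing on.

>>> carry_out(plan=[{"grip": 1,"dp": [0,-0.009,0.0005],"rotation": [0,0,0]},{"grip": 1,"dp": [0,-0.009,0.0005],"rotation": [0,0,0]},{"grip": 1,"dp": [0,-0.009,0],"rotation": [0,0,0]},{"grip": 1,"dp": [0,-0.009,0],"rotation": [0,0,0]},{"grip": 1,"dp": [0,-0.009,0],"rotation": [0,0,0]},{"grip": 1,"dp": [0,-0.008,0],"rotation": [0,0,0]}])

```text
time_s: 14.55
tool_pos: [0.6292, -0.0293, 0.0306]
tool_rot: [179.8, -0.2, 2.4]
force: [-0.0, -1.2, 0.1]
grip_width: 0.0006
```

```bash
python3 -c "
from h import *
go([*J(0,0),.030],2.4,.01)"
```

```text
t 14.55 pos [ 0.6292 -0.0293  0.0306] rot [179.78  -0.24   2.37] F [-0.  -1.2  0.1] w 0.0006
world d [-0.0025  0.0293 -0.0006] rotvec [ 0.22 -0.24 -0.03] rows 3
[-0.0004, -0.0098, 0.0002] [0.07, -0.08, -0.01]
[-0.0004, -0.0098, 0.0002] [0.07, -0.08, -0.01]
[-0.0004, -0.0098, 0.0002] [0.07, -0.08, -0.01]
```

>>> carry_out(plan=[{"grip": 1,"dp": [-0.0005,-0.006,0],"rotation": [0,0,0]},{"grip": 1,"dp": [-0.0005,-0.005,0],"rotation": [0,0,0]},{"grip": 1,"dp": [0,-0.005,0],"rotation": [0,0,0]},{"grip": 1,"dp": [0,-0.004,0],"rotation": [0,0,0]},{"grip": 1,"dp": [0,-0.003,0],"rotation": [0,0,0]}])

```text
time_s: 14.97
tool_pos: [0.6268, -0.0013, 0.0306]
tool_rot: [179.8, -0.2, 2.5]
force: [-0.2, -1.3, 1.1]
grip_width: 0.0003
```

```bash
python3 -c "
from h import *
go([*J(0,0),.030],2.4,.01)"
```

```text
t 14.97 pos [ 0.6268 -0.0013  0.0306] rot [179.82  -0.24   2.53] F [-0.2 -1.3  1.1] w 0.0003
world d [-0.0001  0.0013 -0.0006] rotvec [ 0.18 -0.24  0.13] rows 1
[-0.0, -0.0013, 0.0006] [0.18, -0.24, 0.13]
```

>>> carry_out(plan=[{"grip": 1,"dp": [0,-0.002,0],"rotation": [0,0,0]},{"grip": 1,"dp": [0,-0.002,0],"rotation": [0,0,0]},{"grip": 1,"dp": [0,-0.001,0],"rotation": [0,0,0]}])

```text
time_s: 15.22
tool_pos: [0.6267, -0.0008, 0.0307]
tool_rot: [179.5, -0.2, 2.4]
force: [-0.4, -2.3, 0.5]
grip_width: 0.0004
```

>>> carry_out(plan=[{"grip": 1,"dp": [0,-0.002,0],"rotation": [0,0,0]},{"grip": 1,"dp": [0,-0.002,0],"rotation": [0,0,0]}])

```text
time_s: 15.38
tool_pos: [0.6266, -0.0007, 0.0307]
tool_rot: [179.2, -0.2, 2.2]
force: [-0.4, -4.5, 2.6]
grip_width: 0.0003
```

>>> carry_out(plan=[{"grip": 1,"dp": [0,0.008,0],"rotation": [0.5,0,0]},{"grip": 1,"dp": [0,0.005,-0.01],"rotation": [0.2,0,0]},{"grip": 1,"dp": [0,0,-0.025],"rotation": [0,0,0]},{"grip": 0.6,"dp": [0,0.01,-0.03],"rotation": [0,0,0]},{"grip": 0.45,"dp": [0,0.03,-0.025],"rotation": [0,0,0]},{"grip": 0.45,"dp": [-0.01,0.035,-0.01],"rotation": [0,0,0]},{"grip": 0.45,"dp": [-0.01,0.03,0],"rotation": [0,0,0]},{"grip": 0.45,"dp": [0,0,0],"rotation": [0,0,0]}])

```text
time_s: 16.05
tool_pos: [0.6113, -0.1148, 0.1366]
tool_rot: [-179.1, -0.3, 2.8]
force: [-1.0, -1.2, -0.8]
grip_width: 0.0256
```

```bash
python3 -c "
from h import *
go([.5167,-.0079,.13],2.4,.03)
im=grab('top',2);cv2.imwrite('pics/o5.png',ortho('top',im,.042,.48,.70,-.1,.22,2300))"
```

```text
t 16.05 pos [ 0.6113 -0.1148  0.1366] rot [-179.12   -0.27    2.77] F [-1.  -1.2 -0.8] w 0.0256
world d [-0.0946  0.1069 -0.0066] rotvec [-0.88 -0.27  0.38] rows 5
[-0.0179, -0.0222, 0.0016] [-0.18, -0.05, 0.08]
[-0.0179, -0.0222, 0.0015] [-0.18, -0.05, 0.08]
[-0.0179, -0.0222, 0.0015] [-0.18, -0.05, 0.08]
[-0.0179, -0.0222, 0.0014] [-0.18, -0.05, 0.08]
[-0.018, -0.0222, 0.0014] [-0.18, -0.05, 0.08]
```

View pics/o5.png

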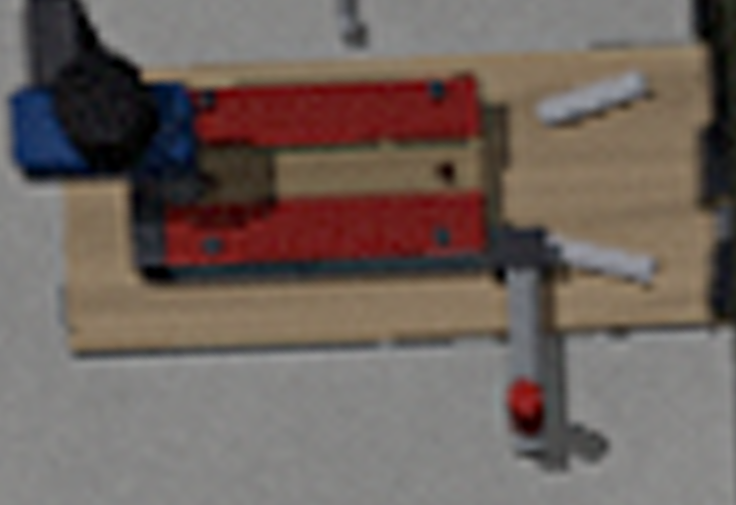

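The rail is in the tunnel with its rear dot at (446,172), y about 26 mm. The lip ends, nominally y 12, measure about 10 in the same picture. So relative to the lips the dot is at about 28, which means home. Next I'll shut the bolt.

>>> carry_out(plan=[{"grip": 0.45,"dp": [-0.018,-0.022,0],"rotation": [-0.4,0,0.2]},{"grip": 0.45,"dp": [-0.018,-0.022,0],"rotation": [-0.4,0,0.2]},{"grip": 0.45,"dp": [-0.018,-0.022,0],"rotation": [0,0,0]},{"grip": 0.45,"dp": [-0.018,-0.02,0],"rotation": [0,0,0]},{"grip": 0.45,"dp": [-0.01,-0.01,0],"rotation": [0,0,0]},{"grip": 0.45,"dp": [0,0,0],"rotation": [0,0,0]},{"grip": 0.45,"dp": [0,0,0],"rotation": [0,0,0]}])

```text
time_s: 16.73
tool_pos: [0.5215, 0.002, 0.1356]
tool_rot: [-178.9, -0.3, 3.4]
force: [0.1, -0.4, 0.8]
grip_width: 0.0475
```

```bash
python3 -c "
from h import *
go([.5167,-.0079,.055],2.4,.02)"
```

```text
t 16.73 pos [0.5215 0.002  0.1356] rot [-178.94   -0.3     3.43] F [ 0.1 -0.4  0.8] w 0.0475
world d [-0.0048 -0.0099 -0.0806] rotvec [-1.06 -0.29  1.03] rows 5
[-0.0012, 0.0022, 0.0161] [-0.21, -0.06, 0.21]
[-0.0011, 0.0022, 0.0161] [-0.21, -0.06, 0.21]
[-0.0011, 0.0021, 0.0161] [-0.21, -0.06, 0.21]
[-0.0011, 0.002, 0.0161] [-0.21, -0.06, 0.21]
[-0.0011, 0.002, 0.0161] [-0.21, -0.06, 0.21]
```

>>> carry_out(plan=[{"grip": 0.45,"dp": [-0.005,0.009,0],"rotation": [-0.9,-0.2,0.8]},{"grip": 0.45,"dp": [0,0,0],"rotation": [0,0,0]},{"grip": 0.45,"dp": [0,0,0.015],"rotation": [0,0,0]},{"grip": 0.45,"dp": [0,0,0.01],"rotation": [0,0,0]},{"grip": 0.45,"dp": [0,0,0],"rotation": [0,0,0]}])

```text
time_s: 17.15
tool_pos: [0.52, -0.0089, 0.11]
tool_rot: [-179.8, -0.2, 2.5]
force: [-0.5, -0.2, -0.4]
grip_width: 0.0479
```

```bash
python3 -c "
from h import *
go([.5167,-.0079,.055],2.4,.02)"
```

```text
t 17.15 pos [ 0.52   -0.0089  0.11  ] rot [-179.83   -0.24    2.48] F [-0.5 -0.2 -0.4] w 0.0479
world d [-0.0033  0.001  -0.055 ] rotvec [-0.17 -0.24  0.09] rows 3
[-0.0012, -0.0003, 0.0183] [-0.06, -0.08, 0.03]
[-0.0011, -0.0004, 0.0183] [-0.06, -0.08, 0.03]
[-0.0011, -0.0004, 0.0183] [-0.06, -0.08, 0.03]
```

>>> carry_out(plan=[{"grip": 0.45,"dp": [-0.003,0,0.012],"rotation": [0,-0.2,0]},{"grip": 0.45,"dp": [0,0,0.015],"rotation": [0,0,0]},{"grip": 0.45,"dp": [0,0,0.012],"rotation": [0,0,0]},{"grip": 0.45,"dp": [0,0,0.006],"rotation": [0,0,0]},{"grip": 0.45,"dp": [0,0,0],"rotation": [0,0,0]},{"grip": 0.45,"dp": [0,0,0],"rotation": [0,0,0]}])

```text
time_s: 17.65
tool_pos: [0.5173, -0.0108, 0.0605]
tool_rot: [-179.7, 0.1, 2.3]
force: [-0.4, 0.5, 0.4]
grip_width: 0.0477
```

Level with the knob; I'll close on it and slide it shut.

>>> carry_out(plan=[{"grip": 0.45,"dp": [0,-0.002,0.004],"rotation": [0,0,0]},{"grip": 0.9,"dp": [0,0,0],"rotation": [0,0,0]},{"grip": 0.9,"dp": [0,0,0],"rotation": [0,0,0]},{"grip": 0.9,"dp": [0,0,0],"rotation": [0,0,0]},{"grip": 0.9,"dp": [0,0,0],"rotation": [0,0,0]},{"grip": 0.9,"dp": [0,0,0],"rotation": [0,0,0]},{"grip": 0.9,"dp": [0,0,0],"rotation": [0,0,0]}], force=10)

```text
time_s: 18.23
tool_pos: [0.5186, -0.0084, 0.0583]
tool_rot: [-179.8, -0.1, 2.3]
force: [-2.2, -0.0, 0.4]
grip_width: 0.0157
```

>>> carry_out(plan=[{"grip": 0.9,"dp": [0.008,0,0],"rotation": [0,0,0]},{"grip": 0.9,"dp": [0.008,0,0],"rotation": [0,0,0]},{"grip": 0.9,"dp": [0.008,0,0],"rotation": [0,0,0]},{"grip": 0.9,"dp": [0.008,0,0],"rotation": [0,0,0]},{"grip": 0.9,"dp": [0.006,0,0],"rotation": [0,0,0]},{"grip": 0.9,"dp": [0.003,0,0],"rotation": [0,0,0]},{"grip": 0.9,"dp": [0,0,0],"rotation": [0,0,0]}])

```text
time_s: 18.82
tool_pos: [0.5615, -0.0066, 0.0582]
tool_rot: [-179.8, 0.4, 2.2]
force: [-6.2, -0.6, 6.4]
grip_width: 0.0156
```

```bash
python3 -c "
from h import *
go([*J(-65,-3),.055],2.4,.02)"
```

```text
t 18.82 pos [ 0.5615 -0.0066  0.0582] rot [-179.8     0.35    2.25] F [-6.2 -0.6  6.4] w 0.0156
world d [ 0.0004  0.0009 -0.0032] rotvec [-0.2   0.35 -0.15] rows 1
[0.0005, -0.0009, 0.0032] [-0.2, 0.35, -0.15]
```

>>> carry_out(plan=[{"grip": 0.9,"dp": [0.003,0,0],"rotation": [0,0,0]},{"grip": 0.9,"dp": [0.001,0,0],"rotation": [0,0,0]},{"grip": 0.9,"dp": [0,0,0],"rotation": [0,0,0]}])

```text
time_s: 19.07
tool_pos: [0.5613, -0.0067, 0.0581]
tool_rot: [-179.9, 1.1, 2.2]
force: [-0.5, -0.8, 0.5]
grip_width: 0.0158
```

>>> carry_out(plan=[{"grip": 0.55,"dp": [0,0,0],"rotation": [0,0,0]},{"grip": 0.55,"dp": [0,0,0],"rotation": [0,0,0]},{"grip": 0.55,"dp": [0,0,0],"rotation": [0,0,0]},{"grip": 0.55,"dp": [0,0,0],"rotation": [0,0,0]},{"grip": 0.55,"dp": [0,0,-0.015],"rotation": [0,0,0]},{"grip": 0.55,"dp": [0,0,-0.03],"rotation": [0,0,0]},{"grip": 0.55,"dp": [0,0,-0.03],"rotation": [0,0,0]},{"grip": 0.55,"dp": [0,0,-0.02],"rotation": [0,0,0]}])

```text
time_s: 19.73
tool_pos: [0.5622, -0.0072, 0.1501]
tool_rot: [-179.7, 1.4, 2.3]
force: [0.1, -0.0, 0.1]
grip_width: 0.0388
```

>>> carry_out(plan=[{"grip": 0.55,"dp": [-0.02,0.03,-0.005],"rotation": [0,0,0]},{"grip": 0.55,"dp": [-0.02,0.035,0],"rotation": [0,0,0]},{"grip": 0.55,"dp": [-0.02,0.035,0],"rotation": [0,0,0]},{"grip": 0.55,"dp": [-0.01,0.035,0],"rotation": [0,0,0]},{"grip": 0.55,"dp": [0,0.03,0],"rotation": [0,0,0]},{"grip": 0.55,"dp": [0,0.01,0],"rotation": [0,0,0]},{"grip": 0.55,"dp": [0,0,0],"rotation": [0,0,0]},{"grip": 0.55,"dp": [0,0,0],"rotation": [0,0,0]}])

```text
time_s: 20.4
tool_pos: [0.5045, -0.1896, 0.1636]
tool_rot: [-179.9, 0.3, 2.6]
force: [0.4, 0.3, -0.6]
grip_width: 0.0392
```

```bash
python3 -c "
from h import *
im=grab('top',2);cv2.imwrite('pics/o6.png',ortho('top',im,.042,.48,.70,-.1,.22,2300))
o=env.get_obs();print(o['time_s'],o['tool_pos'],o['force'],abs(np.array(o['joint_velocities'])).max())"
```

```text
20.5 [ 0.50472964 -0.18807163  0.16361056] [0.51533204 0.17845008 0.63941153] 0.8881849493879563
```

View pics/o6.png

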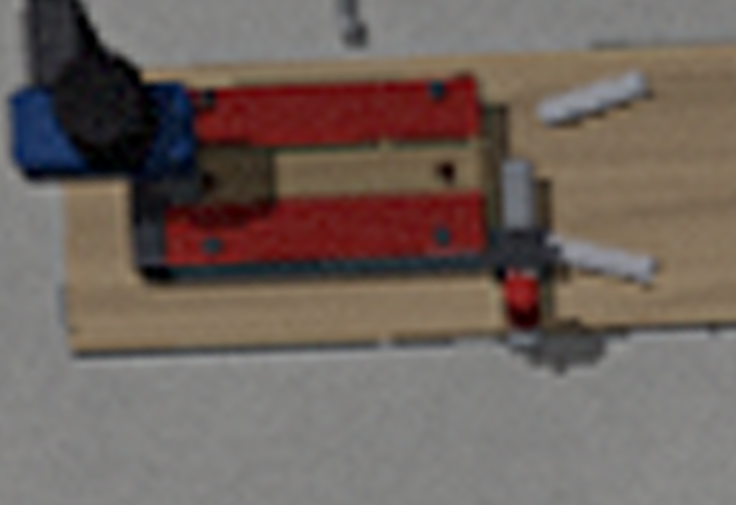

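The bolt is shut across the channel behind the rail (bar at (517,190), knob at (521,300)). The rail's dots have not moved, at (208,181) and (446,172), and the arm is clear. Handing in.

```bash
python3 -c "
from cell import env
print(env.sign_off())"
```

```text
the job is handed in; nothing more can be done
None
```

The job is handed in at about 20.5 s. The middle rail is home in the jig's tunnel and the bolt is shut behind it; `sign_off` gave no verdict.

**What I did:**
- Drew the bolt back to its end stop.
- Picked up the middle-width rail, which measured 46 mm in the gripper, and laid it between the keepers.
- Pushed it under the lips with the shut fingers until it stopped moving and the push force rose to about 4.5 N.
- Slid the bolt shut; it moved 44.8 mm before stopping.
- Released, lifted and moved the arm clear.

**Last checks:**
- **Rail:** it did not move while the bolt was shut. By my own jig frame its centre was at y 78–79, about 1–2 mm short of home. Measured from the lip ends it was at about 80, which is home. Both are within the 5 mm limit.
- **Bolt:** the last picture shows it across the channel behind the rail.
- **Everything else:** I did not re-measure the other rails and objects at the end. The arm had no contact with them that I know of.

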